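# Set the coffee grinder's handwheel to the marked grind

## Task

First lift the steel funnel off the grinder's handwheel and stand it mouth-down on the free part of the bamboo tray. Then, regrasping as needed, turn the handwheel anticlockwise (seen from above; a stop blocks the short way round) until its white line points straight at the red tab on the grinder's ring, and let go. Leave the glass cups, the jebena and the pot where they are.

Things in the scene. Friction and masses are not known exactly. Their poses are not given: they have to be found in the camera images.
- wheel (a joint): angle of the grinder's handwheel in rad, growing anticlockwise seen from above, between hard stops at 0 and 5.3; it starts near 0 (0.15 to 0.75). The wheel lies flat on top of the grinder, axis vertical, is stiff (about 0.25 N m of friction) and stays where it is left.
- hub (a point): on the handwheel's axis, level with the rim's top (148 mm above the worktop); turns with the wheel. Black dished wheel, outer diameter 96 mm; raised rim 12 mm thick (radius 36 to 48 mm), 22 mm high above the dish floor. With the funnel gone the dish is empty, so the rim can be pinched from above anywhere, one finger inside, one outside.
- pointer (a point): outer end of the white line (8 mm wide) painted across the rim, at the rim's top, 50 mm from the wheel's axis; turns with the wheel
- mark (a point): point 50 mm from the wheel's axis in the direction of the red tab (26 x 10 x 6 mm, lying on the aluminium ring just outside the wheel), 28 mm below the rim's top. The tab's place on the ring varies from start to start; it cannot be moved. The wheel is set when the pointer is straight above this point, 3 to 4.2 rad anticlockwise from the start.
- funnel: small steel funnel, 90 g, standing upside down in the wheel's dish: mouth diameter 62 mm at the bottom, cone 34 mm high, then an upright round spout 16 mm in diameter from 34 to 80 mm above the mouth, to be gripped from above. Origin: centre of the mouth plane (its underside); z points up along the spout.
- tray: round bamboo tray, fixed, diameter 280 mm; floor 8 mm above the worktop, rim 8 mm thick and 16 mm high. Origin: centre of the underside. The cups stand on its +x half (own frame), the -x half is free. Its position and yaw vary.
- tray_free (a point): point on the tray's floor in the middle of its free half, 60 mm from the tray's centre; a good spot for the funnel
- cup0: glass cup on the tray, 60 mm wide, 65 mm high; origin: centre of its underside
- cup1: the other glass cup, the same size; origin: centre of its underside
- jebena: clay coffee pot with round belly (120 mm), long neck, handle and spout, 200 mm high, beyond the tray and grinder; origin: centre of its underside
- pot: aluminium pot with a screw-top lid, 122 mm wide, 130 mm high with its knob, off to the left; origin: centre of its underside
- grinder: black plastic grinder, screwed down, 150 mm square foot, round housing; an aluminium ring, diameter 136 mm, lies below the wheel, its top 114 mm above the worktop. Dark steel blocks on the ring show the stop's sector, which the white line cannot pass. May stand left or right. Origin: centre of its underside.

How it is judged:
By the outcome, as a careful person would: the job done as asked, in the order asked, and still so for the second after the job is handed in, with the robot touching nothing.
It also fails if it takes over 67 s, if anything falls off the work surface, if the arm or the gripper's body presses on something with over 40 N, if the wrist force passes 120 N, or if a joint passes its speed limit or range.

## Robot

A 6-joint arm with a two-finger parallel gripper is mounted at the origin on the work surface. World frame = base frame: x ahead of the robot, y to its left, z up, the work surface at z = 0. Lengths are in mm, angles in rad, forces in N, time in s.
With the tool pointing down it reaches from about 400 to 825 mm from the base axis. Payload 7 kg.
Tool frame: the origin (TCP) lies between the finger pads; the fingertips stand ctrl.finger_overhang ahead of it and the grasp point (between the pads) is the TCP (ctrl.finger_overhang is the distance from the TCP to the fingertips, in mm); z points along the fingers, y is the line along which they close (so a half turn about z gives the same grasp; the last joint's range is limited). The gripper opens to 88 mm and grips with 3 to 60 N. Pads are 19 mm wide; open, the fingers measure 130 mm over their backs; the gripper's body (78 mm by 193 mm) begins 47 mm behind the grasp point.
Start: joints at [-0.915, 0.359, 0.012, 0, -1.224, -0.288], TCP at [242.678, -629.843, 245.561] pointing down, gripper open.
Joint ranges: [-3.07, 3.07], [-1.43, 2.12], [-1.02, 1.25], [-3.03, 1.67], [-3.05, -0], [-3.03, 3.03]. Speed limits (rad/s): [2.39, 2.39, 3.01, 3.14, 3.14, 3.14].

## Interface

Orientations are given as a 3x3 rotation matrix whose columns are the frame's x, y, z axes.
In Python, from plant import ctrl gives the robot as it stands.
- The arm moves only by the shell command python3 -m jog 'ROWS' [OPENING]. ROWS is JSON, a list of rows, each an object of numbers: "x", "y", "z": the shift along the tool's x, y, z normalised to -1 to 1, where 1 is 0.15 m; "ax", "ay", "az": the turn, a rotation vector about the tool's x, y, z normalised to -1 to 1, where 1 is 30 degrees. In form: [{"x": .., "y": .., "z": .., "ax": .., "ay": .., "az": ..}, ...]. A call has 1 to 10 rows; each row is the pose to reach, as a shift and turn from the pose commanded when the call began, along the tool's axes at that moment; what a row does not reach only later rows make up. A row lasts 1/12 s, in which the tool goes at most 41.7 mm and 7.16 degrees, less where a joint would pass 70% of its speed; a pose out of reach is approached as far as the arm can. A call with a number of a shift or a turn outside -1 to 1 is refused whole. A call with a gripper value outside its range is refused whole. OPENING is the opening, from 0 (shut) to 1 (fully open), set as the call begins (- or left out, the last holds). The fingers move at their own pace and stop on an object; the grip force is fixed at half the most. Time passes only in rows, so rows that repeat a pose let the fingers close. It gives the time, the measured TCP pose, the force, the opening and the grip force at its end, in the units of the state.
- ctrl.state(): the state, without advancing time (a new reading comes with each control period).
- ctrl.capture(name): name is "scene" or "top" or "wrist"; returns (picture, depth): 480x640x3 uint8, red, green, blue; 480x640 float32, mm along the optical axis (not along the pixel's ray), 0 where there is no reading.
- ctrl.camera_params(name): a dict with "fx", "fy", "cx", "cy" (pixels), "distortion" ([k1, k2, p1, p2, k3] as OpenCV has them; the pictures are not rectified), "view" (4x4, takes a point from world to camera coordinates). Camera axes: x right, y down, z forward; pixel columns grow to the right and rows downward; lengths in mm; the calibration is good to about 2 mm. A picture is of the moment at which its call begins: read the wrist's pose just before it. camera_params takes no time and is no camera call; for the wrist camera it gives the pose at the moment of the call.
- ctrl.sign_off(): hands the job in; it is judged then, once.
The state is a dict: "time": time; "qpos": joint angles; "qvel": joint speeds; "joint_torque": joint torques, N m; "ee_pos": TCP position; "orientation": TCP orientation; "force": force on the tool from outside, world axes, zero at the start; "wrist_torque": the same for the moment, N m; "finger_gap": finger opening in mm; "gripper_force": force on a finger pad.
Only numpy, scipy, OpenCV 4.12 (cv2) and the standard library are available. Lean on these libraries where they do the work, as an engineer would, in place of code of your own. Each camera call takes 0.05 s, during which the arm holds its last target. There are 200 camera calls.

## Working session

There is one attempt and no reset: what is moved stays moved. The work goes in short steps, Python scripts to look and compute and a shell command to move; the robot and the scene stay as the last step left them, time stands still between calls to the robot, and variables do not carry over. Pictures are saved under pics/ and viewed, at most 11 in all, crops included, and the job is handed in when it is done.

```bash
ls; mkdir -p pics; python3 - <<'E'
from plant import ctrl
import cv2,numpy as np
s=ctrl.state();print(s['time'],s['ee_pos'],np.round(s['orientation'],3),ctrl.finger_overhang)
for n in("scene","top"):
    p,d=ctrl.capture(n);cv2.imwrite(f"pics/{n}0.png",p[:,:,::-1]);np.save(f"pics/{n}0.npy",d)
    c=ctrl.camera_params(n);print({k:(np.round(v,3).tolist()) for k,v in c.items()})
E
```

```text
pics
0.0 [ 242.53391014 -629.43991849  244.62413258] [[-0.933 -0.359 -0.001]
 [-0.359  0.933  0.001]
 [ 0.     0.002 -1.   ]] 19.0
{'fx': 493.178, 'fy': 493.178, 'cx': 319.512, 'cy': 243.814, 'distortion': [-0.087, 0.0, 0.0, 0.0, 0.0], 'view': [[0.586, 0.81, -0.02, -430.273], [0.519, -0.395, -0.758, -202.269], [-0.622, 0.434, -0.652, 1539.889], [0.0, 0.0, 0.0, 1.0]]}
{'fx': 456.221, 'fy': 456.221, 'cx': 319.166, 'cy': 235.745, 'distortion': [-0.089, 0.0, 0.0, 0.0, 0.0], 'view': [[-0.0, -1.0, 0.005, 85.23], [-0.995, -0.0, -0.103, 630.798], [0.103, -0.005, -0.995, 1031.314], [0.0, 0.0, 0.0, 1.0]]}
```

View pics/top0.png

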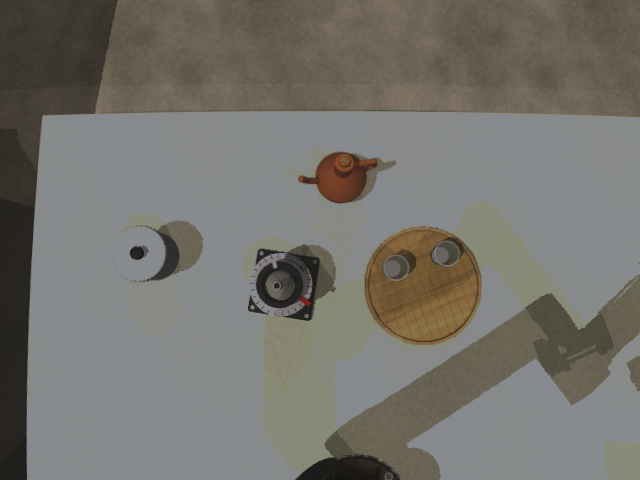

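View pics/scene0.png

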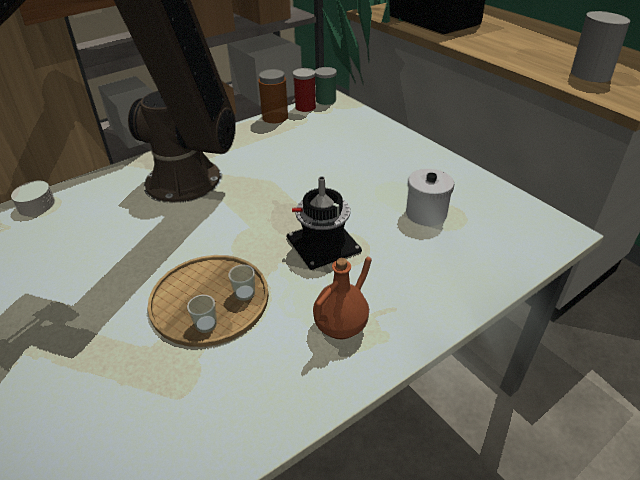

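The top view shows the tray at about (423,285) with the cups at (396,267) and (446,253). The grinder ring is at (282,285), the red tab at (305,300), the white line near (275,264) and the spout tip near (278,285). The jebena (342,178) and the pot (140,253) are clear of these.

```bash
cat > h.py <<'E'
import cv2,numpy as np
from plant import ctrl
def ray(c,uv,z):
    "pixels -> world points on plane z"
    K=np.array([[c['fx'],0,c['cx']],[0,c['fy'],c['cy']],[0,0,1.]])
    n=cv2.undistortPoints(np.float64(uv).reshape(-1,1,2),K,np.float64(c['distortion'])).reshape(-1,2)
    V=np.array(c['view']);R,t=V[:3,:3],V[:3,3]
    o=-R.T@t;d=np.c_[n,np.ones(len(n))]@R
    return o+d*((z-o[2])/d[:,2])[:,None]
def big(m):
    cs,_=cv2.findContours(m.astype(np.uint8),0,2);return max(cs,key=cv2.contourArea)
def cen(m):
    v,u=np.nonzero(m);return [u.mean(),v.mean()]
E
python3 - <<'E'
from h import *
p=cv2.imread('pics/top0.png');d=np.load('pics/top0.npy');c=ctrl.camera_params('top')
h=cv2.cvtColor(p,cv2.COLOR_BGR2HSV);H,S,V=cv2.split(h)
m=np.zeros(H.shape,bool);m[215:355,355:490]=1
t=cv2.morphologyEx((m&(H>8)&(H<28)&(S>80)&(V>70)).astype(np.uint8),cv2.MORPH_OPEN,np.ones((3,3)))
k=big(t);w=ray(c,k[:,0],14)[:,:2].astype(np.float32)
print('tray',cv2.minEnclosingCircle(w),cv2.fitEllipse(w))
m[:]=0;m[285:312,290:325]=1
r=m&((H<8)|(H>172))&(S>120);print('red',r.sum(),cen(r),ray(c,[cen(r)],120))
cv2.imwrite('pics/crop0.png',cv2.resize(np.hstack([p[240:330,240:330],p[225:315,375:465]]),None,fx=4.4,fy=4.4,interpolation=cv2.INTER_CUBIC))
# depth cloud heights around grinder
vv,uu=np.mgrid[240:330,235:330];uv=np.c_[uu.ravel(),vv.ravel()]
Vw=np.array(c['view']);K=np.array([[c['fx'],0,c['cx']],[0,c['fy'],c['cy']],[0,0,1]])
n=cv2.undistortPoints(uv.reshape(-1,1,2).astype(float),K,np.array(c['distortion'])).reshape(-1,2)
z=d[240:330,235:330].ravel();P=(np.c_[n,np.ones(len(n))]*z[:,None]-Vw[:3,3])@Vw[:3,:3]
P=P[z>0]
for lo,hi in((190,220),(140,156),(108,120)):
    q=P[(P[:,2]>lo)&(P[:,2]<hi)];print(lo,len(q),q.mean(0),cv2.minEnclosingCircle(q[:,:2].astype(np.float32)))
E
```

```text
tray ((515.3775634765625, -160.7167510986328), 140.0449676513672) ((510.2535095214844, -156.6801300048828), (264.0007019042969, 278.472900390625), 154.7862548828125)
red 60 [np.float64(304.73333333333335), np.float64(301.1)] [[483.00130313 116.10476355 120.        ]]
190 61 [517.18595905 167.55956094 204.52159318] ((517.1426391601562, 167.9715118408203), 7.9605326652526855)
140 1073 [518.38501762 168.27825587 147.17097772] ((518.9896850585938, 168.68441772460938), 48.9678955078125)
108 1312 [513.40448082 168.66656466 113.90454087] ((515.7136840820312, 165.43284606933594), 71.85511779785156)
```

View pics/crop0.png

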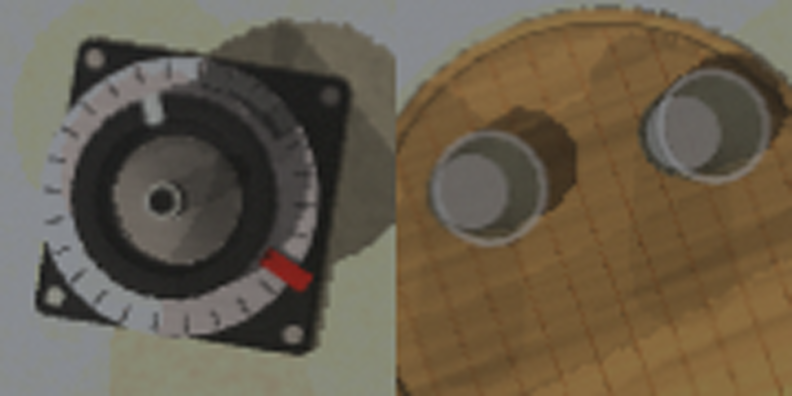

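```bash
cat >> h.py <<'E'
def to(p,yaw_y=None):
    "print shift to world p in tool units; turn az to bring tool y to yaw_y (deg, mod 180)"
    s=ctrl.state();R=np.array(s['orientation']);y=np.degrees(np.arctan2(R[1,1],R[0,1]))
    print('shift',np.round(R.T@(np.array(p)-s['ee_pos'])/150,3),'yawy',round(y,2),'q',np.round(s['qpos'],2),'t',s['time'])
    if yaw_y is not None: a=(yaw_y-y+90)%180-90;print('az',round(-a/30,3))
E
python3 - <<'E'
from h import *
p=cv2.imread('pics/top0.png');c=ctrl.camera_params('top')
print('cups',ray(c,[(391.1,267.7),(441.8,255)],8))
h=cv2.cvtColor(p,cv2.COLOR_BGR2HSV);H,S,V=cv2.split(h)
m=np.zeros(H.shape,bool);m[261:269,270:279]=1
print(V[258:272,268:282])
w=m&(V>110);u=cen(w);q=ray(c,[u],148)[0];print(u,q,np.degrees(np.arctan2(q[1]-168.5,q[0]-518.7)))
to((517,168,260))
E
R='{"x":-0.724,"y":0.861,"z":-0.02}'
for i in 1 2 3 4; do :; done
python3 -m jog '[{"x":-0.2,"y":0.24},{"x":-0.45,"y":0.53},{"x":-0.72,"y":0.86},{"x":-0.72,"y":0.86},{"x":-0.72,"y":0.86}]' 1
python3 -m jog '[{"x":-0.72,"y":0.86,"z":-0.1},{"x":-0.72,"y":0.86,"z":-0.1},{"x":-0.72,"y":0.86,"z":-0.1},{"x":-0.72,"y":0.86,"z":-0.1},{"x":-0.72,"y":0.86,"z":-0.1}]'
python3 -m jog '[{"x":-0.72,"y":0.86},{"x":-0.72,"y":0.86},{"x":-0.72,"y":0.86},{"x":-0.72,"y":0.86},{"x":-0.72,"y":0.86}]'
python3 -m jog '[{"x":-0.72,"y":0.86},{"x":-0.72,"y":0.86},{"x":-0.72,"y":0.86},{"x":-0.72,"y":0.86},{"x":-0.72,"y":0.86}]'
python3 -c "
from h import *
to((517,168,260))"
```

```text
cups [[ 557.02090616  -85.89841684    8.        ]
 [ 587.03563095 -208.57765659    8.        ]]
[[133 132 131 113  98 132 132 130 131 127 124 130 129 129]
 [131 133 132 130 125 133 133 132 131 132 121  91  89  91]
 [132 130 130 130 131 131 130 127 108  91  87  75  74  73]
 [131 131 130 130 133 132 134 123  79  50  48  49  51  55]
 [130 130 125 112 118 136 136 125  70  36  36  36  39  36]
 [121  84  70  63  94 138 137 129  90  36  38  37  36  37]
 [ 81  44  37  38  83 138 138 137 115  35  37  36  36  36]
 [ 45  37  37  38  70 123 138 137 121  49  37  38  38  37]
 [ 37  40  35  39  58 105 138 138 123  68  38  36  39  38]
 [ 39  38  37  37  54 103 137 132  99  49  32  33  32  34]
 [ 38  40  38  37  36  57  75  68  53  39  36  37  36  36]
 [ 39  39  33  31  31  30  39  37  37  38  36  39  37  39]
 [ 34  30  30  30  31  35  37  38  39  38  41  43  43  44]
 [ 29  29  31  31  35  37  40  56  71  67  67  67  66  64]]
[np.float64(273.64285714285717), np.float64(263.39285714285717)] [561.38249895 179.77510525 148.        ] 14.797368178844623
shift [-3.619  4.304 -0.096] yawy 111.06 q [-0.91  0.36  0.01 -0.   -1.22 -0.29] t 0.1
shift [-3.619  4.304 -0.096] yawy 111.06 q [-0.91  0.36  0.01 -0.   -1.22 -0.29] t 0.1validation failed for argument at $[0]...
validation failed for argument at $[0]...
validation failed for argument at $[0]...
validation failed for argument at $[0]...
```

```bash

python3 -m jog '[{"x":-0.2,"y":0.24,"z":0,"ax":0,"ay":0,"az":0},{"x":-0.45,"y":0.53,"z":0,"ax":0,"ay":0,"az":0},{"x":-0.72,"y":0.86,"z":0,"ax":0,"ay":0,"az":0},{"x":-0.72,"y":0.86,"z":0,"ax":0,"ay":0,"az":0}]' 1 && python3 -c "
from h import *
to((517,168,260))"
```

```text
time: 0.43
ee_pos: [296.4, -470.4, 244.7]
orientation: [[-0.933, -0.359, -0.001], [-0.359, 0.933, 0.001], [0.0, 0.001, -1.0]]
force: [1.6, 1.4, 1.3]
finger_gap: 87.5
gripper_force: 0.0
shift [-2.899  3.446 -0.099] yawy 111.02 q [-0.66  0.16 -0.25 -0.   -1.15 -0.55] t 0.4333
```

```bash

python3 -m jog '[{"x":-0.72,"y":0.86,"z":-0.1,"ax":0,"ay":0,"az":0},{"x":-0.72,"y":0.86,"z":-0.1,"ax":0,"ay":0,"az":0},{"x":-0.72,"y":0.86,"z":-0.1,"ax":0,"ay":0,"az":0},{"x":-0.72,"y":0.86,"z":-0.1,"ax":0,"ay":0,"az":0}]' >/dev/null
python3 -m jog '[{"x":-0.72,"y":0.86,"z":0,"ax":0,"ay":0,"az":0},{"x":-0.72,"y":0.86,"z":0,"ax":0,"ay":0,"az":0},{"x":-0.72,"y":0.86,"z":0,"ax":0,"ay":0,"az":0},{"x":-0.72,"y":0.86,"z":0,"ax":0,"ay":0,"az":0}]' >/dev/null
python3 -m jog '[{"x":-0.72,"y":0.86,"z":0,"ax":0,"ay":0,"az":0},{"x":-0.72,"y":0.86,"z":0,"ax":0,"ay":0,"az":0},{"x":-0.72,"y":0.86,"z":0,"ax":0,"ay":0,"az":0},{"x":-0.72,"y":0.86,"z":0,"ax":0,"ay":0,"az":0}]' >/dev/null
python3 -m jog '[{"x":-0.35,"y":0.4,"z":0,"ax":0,"ay":0,"az":0},{"x":-0.35,"y":0.4,"z":0,"ax":0,"ay":0,"az":0},{"x":-0.35,"y":0.4,"z":0,"ax":0,"ay":0,"az":0}]'
python3 - <<'E'
from h import *
to((517,168,260))
c=ctrl.camera_params('wrist');p,d=ctrl.capture('wrist');cv2.imwrite('pics/w1.png',p[:,:,::-1]);np.save('pics/w1.npy',d)
print(np.round(c['view'],3))
E
```

```text
time: 1.68
ee_pos: [487.3, 80.2, 259.8]
orientation: [[-0.932, -0.363, 0.0], [-0.363, 0.932, 0.0], [-0.0, 0.0, -1.0]]
force: [0.6, -0.1, -0.2]
finger_gap: 87.5
gripper_force: 0.0
shift [-0.397  0.474 -0.001] yawy 111.28 q [ 0.56  0.05 -0.35 -0.   -1.17 -1.76] t 1.6833
[[-3.63000e-01  9.32000e-01  0.00000e+00  1.01417e+02]
 [ 8.89000e-01  3.46000e-01  2.99000e-01 -5.03063e+02]
 [ 2.79000e-01  1.08000e-01 -9.54000e-01  2.60030e+02]
 [ 0.00000e+00  0.00000e+00  0.00000e+00  1.00000e+00]]
```

View pics/w1.png

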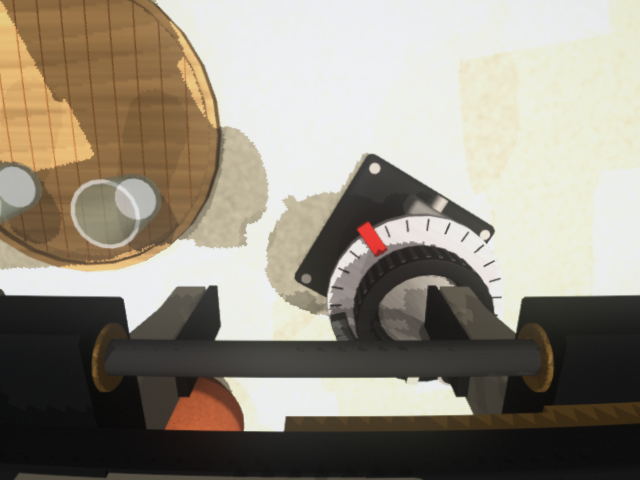

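The wrist view shows the red tab at (372,238), the wheel around (425,305) and the tray at left; the path to the spout is clear.

```bash

python3 -m jog '[{"x":-0.2,"y":0.24,"z":0,"ax":0,"ay":0,"az":0},{"x":-0.397,"y":0.474,"z":0,"ax":0,"ay":0,"az":0},{"x":-0.397,"y":0.474,"z":0,"ax":0,"ay":0,"az":0},{"x":-0.397,"y":0.474,"z":0,"ax":0,"ay":0,"az":0},{"x":-0.397,"y":0.474,"z":0.15,"ax":0,"ay":0,"az":0},{"x":-0.397,"y":0.474,"z":0.3,"ax":0,"ay":0,"az":0},{"x":-0.397,"y":0.474,"z":0.4,"ax":0,"ay":0,"az":0},{"x":-0.397,"y":0.474,"z":0.48,"ax":0,"ay":0,"az":0},{"x":-0.397,"y":0.474,"z":0.48,"ax":0,"ay":0,"az":0}]'
python3 - <<'E'
from h import *
to((517,168,188))
p=cv2.imread('pics/top0.png');d=np.load('pics/top0.npy');c=ctrl.camera_params('top')
vv,uu=np.mgrid[240:330,235:330];uv=np.c_[uu.ravel(),vv.ravel()]
Vw=np.array(c['view']);K=np.array([[c['fx'],0,c['cx']],[0,c['fy'],c['cy']],[0,0,1]])
n=cv2.undistortPoints(uv.reshape(-1,1,2).astype(float),K,np.array(c['distortion'])).reshape(-1,2)
z=d[240:330,235:330].ravel();P=(np.c_[n,np.ones(len(n))]*z[:,None]-Vw[:3,3])@Vw[:3,:3]
e=P-[518.7,168.5,0];r=np.hypot(e[:,0],e[:,1]);a=np.degrees(np.arctan2(e[:,1],e[:,0]))
k=(r>52)&(r<66)
v=cv2.cvtColor(p,cv2.COLOR_BGR2GRAY)[240:330,235:330].ravel()
for b in range(-180,180,15):
    j=k&(a>=b)&(a<b+15);print(b,np.round(np.percentile(P[j,2],[20,50,90]),0),np.median(v[j]),end='; ')
E
```

```text
time: 2.48
ee_pos: [513.6, 160.9, 185.8]
orientation: [[-0.934, -0.358, -0.004], [-0.358, 0.934, -0.002], [0.005, -0.001, -1.0]]
force: [-0.5, -1.3, -0.3]
finger_gap: 87.6
gripper_force: 0.0
shift [-0.038  0.036 -0.015] yawy 110.99 q [ 0.67  0.19 -0.37 -0.   -1.02 -1.87] t 2.4833
-180 [113. 114. 115.] 121.0; -165 [112. 114. 116.] 118.0; -150 [112. 114. 116.] 118.0; -135 [114. 118. 121.] 65.0; -120 [112. 114. 116.] 90.5; -105 [112. 114. 116.] 74.5; -90 [113. 113. 115.] 70.0; -75 [113. 114. 116.] 64.5; -60 [121. 124. 126.] 52.0; -45 [122. 124. 126.] 59.0; -30 [121. 124. 127.] 60.0; -15 [112. 114. 126.] 86.5; 0 [114. 115. 116.] 126.0; 15 [113. 114. 116.] 126.0; 30 [113. 114. 116.] 125.5; 45 [113. 114. 116.] 126.0; 60 [112. 114. 116.] 129.0; 75 [113. 113. 116.] 132.0; 90 [112. 113. 116.] 136.0; 105 [113. 114. 116.] 137.0; 120 [113. 114. 116.] 137.0; 135 [112. 113. 116.] 137.0; 150 [112. 114. 116.] 137.0; 165 [113. 114. 116.] 124.0;
```

```bash

python3 -m jog '[{"x":0,"y":0,"z":0,"ax":0,"ay":0,"az":0},{"x":0,"y":0,"z":0,"ax":0,"ay":0,"az":0}]' >/dev/null
python3 - <<'E'
from h import *
to((517,168,188))
E
```

```text
shift [-0.021  0.031  0.009] yawy 111.05 q [ 0.67  0.18 -0.37  0.   -1.02 -1.87] t 2.65
```

```bash

python3 -m jog '[{"x":-0.021,"y":0.031,"z":0.009,"ax":0,"ay":0,"az":0},{"x":-0.021,"y":0.031,"z":0.009,"ax":0,"ay":0,"az":0},{"x":-0.021,"y":0.031,"z":0.009,"ax":0,"ay":0,"az":0}]' 
python3 -m jog '[{"x":0,"y":0,"z":0,"ax":0,"ay":0,"az":0},{"x":0,"y":0,"z":0,"ax":0,"ay":0,"az":0},{"x":0,"y":0,"z":0,"ax":0,"ay":0,"az":0},{"x":0,"y":0,"z":0,"ax":0,"ay":0,"az":0},{"x":0,"y":0,"z":0,"ax":0,"ay":0,"az":0},{"x":0,"y":0,"z":0,"ax":0,"ay":0,"az":0},{"x":0,"y":0,"z":0,"ax":0,"ay":0,"az":0},{"x":0,"y":0,"z":0,"ax":0,"ay":0,"az":0}]' 0
```

```text
time: 2.9
ee_pos: [517.0, 168.9, 187.6]
orientation: [[-0.933, -0.36, 0.001], [-0.36, 0.933, 0.001], [-0.001, 0.0, -1.0]]
force: [-0.4, 0.1, -0.2]
finger_gap: 87.8
gripper_force: 0.0
time: 3.57
ee_pos: [516.7, 168.5, 187.0]
orientation: [[-0.933, -0.36, -0.0], [-0.36, 0.933, -0.0], [0.0, -0.0, -1.0]]
force: [1.2, -0.5, 1.2]
finger_gap: 40.1
gripper_force: 0.0
```

Fingers are slow; hold on until closed, then lift.

```bash

python3 -m jog '[{"x":0,"y":0,"z":0,"ax":0,"ay":0,"az":0},{"x":0,"y":0,"z":0,"ax":0,"ay":0,"az":0},{"x":0,"y":0,"z":0,"ax":0,"ay":0,"az":0},{"x":0,"y":0,"z":0,"ax":0,"ay":0,"az":0},{"x":0,"y":0,"z":0,"ax":0,"ay":0,"az":0},{"x":0,"y":0,"z":0,"ax":0,"ay":0,"az":0},{"x":0,"y":0,"z":0,"ax":0,"ay":0,"az":0}]' 0
python3 -m jog '[{"x":0,"y":0,"z":-0.03,"ax":0,"ay":0,"az":0},{"x":0,"y":0,"z":-0.1,"ax":0,"ay":0,"az":0},{"x":0,"y":0,"z":-0.2,"ax":0,"ay":0,"az":0},{"x":0,"y":0,"z":-0.3,"ax":0,"ay":0,"az":0},{"x":0,"y":0,"z":-0.4,"ax":0,"ay":0,"az":0},{"x":0,"y":0,"z":-0.45,"ax":0,"ay":0,"az":0},{"x":0,"y":0,"z":-0.45,"ax":0,"ay":0,"az":0}]'
python3 - <<'E'
from h import *
to((457,-174,255))
E
```

```text
time: 4.15
ee_pos: [516.7, 168.4, 186.9]
orientation: [[-0.933, -0.36, -0.0], [-0.36, 0.933, -0.0], [0.0, -0.0, -1.0]]
force: [0.5, -0.1, -0.7]
finger_gap: 15.0
gripper_force: 30.0
time: 4.73
ee_pos: [517.6, 169.0, 257.1]
orientation: [[-0.933, -0.36, 0.003], [-0.36, 0.933, 0.002], [-0.004, 0.001, -1.0]]
force: [0.5, 0.6, -0.1]
finger_gap: 15.2
gripper_force: 30.0
shift [ 1.2   -1.988  0.008] yawy 111.09 q [ 0.68  0.13 -0.26  0.   -1.17 -1.88] t 4.7333
```

```bash

python3 -m jog '[{"x":0.05,"y":-0.08,"z":0,"ax":0,"ay":0,"az":0},{"x":0.15,"y":-0.25,"z":0,"ax":0,"ay":0,"az":0},{"x":0.26,"y":-0.43,"z":0,"ax":0,"ay":0,"az":0},{"x":0.38,"y":-0.63,"z":0,"ax":0,"ay":0,"az":0},{"x":0.5,"y":-0.83,"z":0,"ax":0,"ay":0,"az":0}]' > /dev/null
python3 -m jog '[{"x":0.12,"y":-0.2,"z":0,"ax":0,"ay":0,"az":0},{"x":0.24,"y":-0.4,"z":0,"ax":0,"ay":0,"az":0},{"x":0.36,"y":-0.6,"z":0,"ax":0,"ay":0,"az":0},{"x":0.46,"y":-0.76,"z":0,"ax":0,"ay":0,"az":0},{"x":0.5,"y":-0.83,"z":0,"ax":0,"ay":0,"az":0},{"x":0.5,"y":-0.83,"z":0,"ax":0,"ay":0,"az":0}]'
python3 - <<'E'
from h import *
to((457,-174,71))
E
```

```text
time: 5.65
ee_pos: [464.6, -120.3, 253.7]
orientation: [[-0.934, -0.357, -0.002], [-0.357, 0.934, -0.0], [0.002, 0.0, -1.0]]
force: [0.2, 0.6, -1.4]
finger_gap: 14.6
gripper_force: 30.0
shift [ 0.173 -0.317  1.218] yawy 110.9 q [ 0.16  0.03 -0.39 -0.   -1.16 -1.36] t 5.65
```

```bash

python3 -m jog '[{"x":0.08,"y":-0.15,"z":0,"ax":0,"ay":0,"az":0},{"x":0.15,"y":-0.28,"z":0.1,"ax":0,"ay":0,"az":0},{"x":0.173,"y":-0.317,"z":0.3,"ax":0,"ay":0,"az":0},{"x":0.173,"y":-0.317,"z":0.5,"ax":0,"ay":0,"az":0},{"x":0.173,"y":-0.317,"z":0.7,"ax":0,"ay":0,"az":0},{"x":0.173,"y":-0.317,"z":0.85,"ax":0,"ay":0,"az":0},{"x":0.173,"y":-0.317,"z":0.95,"ax":0,"ay":0,"az":0},{"x":0.173,"y":-0.317,"z":1.0,"ax":0,"ay":0,"az":0},{"x":0.173,"y":-0.317,"z":1.0,"ax":0,"ay":0,"az":0},{"x":0.173,"y":-0.317,"z":1.0,"ax":0,"ay":0,"az":0}]'
python3 - <<'E'
from h import *
to((457,-174,69))
p,d=ctrl.capture('scene');cv2.imwrite('pics/s2.png',p[:,:,::-1][150:390,80:400])
E
```

```text
time: 6.48
ee_pos: [459.2, -171.4, 104.6]
orientation: [[-0.933, -0.36, -0.001], [-0.36, 0.933, -0.0], [0.001, -0.0, -1.0]]
force: [0.6, 0.8, -0.1]
finger_gap: 15.5
gripper_force: 30.0
shift [ 0.02  -0.011  0.238] yawy 111.1 q [ 0.04  0.2  -0.57  0.   -0.8  -1.25] t 6.4833
```

View pics/s2.png

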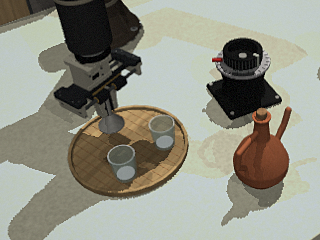

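The funnel is held upright over the tray's free half (at about (110,122) in the crop), clear of both cups. Lowering it.

```bash

python3 -m jog '[{"x":0,"y":0,"z":0.08,"ax":0,"ay":0,"az":0},{"x":0,"y":0,"z":0.16,"ax":0,"ay":0,"az":0},{"x":0,"y":0,"z":0.2,"ax":0,"ay":0,"az":0},{"x":0,"y":0,"z":0.22,"ax":0,"ay":0,"az":0},{"x":0,"y":0,"z":0.22,"ax":0,"ay":0,"az":0},{"x":0,"y":0,"z":0.22,"ax":0,"ay":0,"az":0}]'
python3 -m jog '[{"x":0,"y":0,"z":0.007,"ax":0,"ay":0,"az":0},{"x":0,"y":0,"z":0.014,"ax":0,"ay":0,"az":0},{"x":0,"y":0,"z":0.014,"ax":0,"ay":0,"az":0}]'
```

```text
time: 7.03
ee_pos: [459.6, -171.5, 72.2]
orientation: [[-0.933, -0.36, 0.001], [-0.36, 0.933, -0.0], [-0.001, -0.0, -1.0]]
force: [-0.0, -0.6, -1.4]
finger_gap: 15.2
gripper_force: 30.0
time: 7.28
ee_pos: [459.3, -171.5, 69.6]
orientation: [[-0.933, -0.36, 0.0], [-0.36, 0.933, 0.0], [-0.0, -0.0, -1.0]]
force: [0.6, 0.3, -1.2]
finger_gap: 15.0
gripper_force: 30.0
```

```bash

python3 -m jog '[{"x":0,"y":0,"z":0.006,"ax":0,"ay":0,"az":0},{"x":0,"y":0,"z":0.006,"ax":0,"ay":0,"az":0},{"x":0,"y":0,"z":0.006,"ax":0,"ay":0,"az":0}]'
```

```text
time: 7.53
ee_pos: [459.4, -171.5, 68.9]
orientation: [[-0.933, -0.36, 0.001], [-0.36, 0.933, -0.0], [-0.0, -0.0, -1.0]]
force: [-0.8, 0.9, 4.7]
finger_gap: 15.0
gripper_force: 30.0
```

```bash

python3 -m jog '[{"x":0,"y":0,"z":0,"ax":0,"ay":0,"az":0},{"x":0,"y":0,"z":0,"ax":0,"ay":0,"az":0},{"x":0,"y":0,"z":0,"ax":0,"ay":0,"az":0},{"x":0,"y":0,"z":0,"ax":0,"ay":0,"az":0},{"x":0,"y":0,"z":0,"ax":0,"ay":0,"az":0}]' 0.5
python3 -m jog '[{"x":0,"y":0,"z":-0.05,"ax":0,"ay":0,"az":0},{"x":0,"y":0,"z":-0.2,"ax":0,"ay":0,"az":0},{"x":0,"y":0,"z":-0.4,"ax":0,"ay":0,"az":0},{"x":0,"y":0,"z":-0.65,"ax":0,"ay":0,"az":0},{"x":0,"y":0,"z":-0.9,"ax":0,"ay":0,"az":0},{"x":0,"y":0,"z":-1,"ax":0,"ay":0,"az":0},{"x":0,"y":0,"z":-1,"ax":0,"ay":0,"az":0}]'
python3 - <<'E'
from h import *
to((518.7,168.5,200))
p,d=ctrl.capture('scene');cv2.imwrite('pics/s3.png',p[:,:,::-1][150:390,80:400])
E
```

```text
time: 7.95
ee_pos: [459.1, -171.5, 68.4]
orientation: [[-0.933, -0.36, -0.0], [-0.36, 0.933, 0.0], [0.0, 0.0, -1.0]]
force: [0.5, -0.6, 0.8]
finger_gap: 41.1
gripper_force: 0.0
time: 8.53
ee_pos: [461.3, -171.8, 223.8]
orientation: [[-0.933, -0.36, 0.008], [-0.36, 0.933, -0.001], [-0.007, -0.004, -1.0]]
force: [1.0, -0.2, -0.4]
finger_gap: 44.1
gripper_force: 0.0
shift [-1.173  1.98   0.16 ] yawy 111.11 q [ 0.04  0.07 -0.42  0.   -1.08 -1.25] t 8.5333
```

View pics/s3.png

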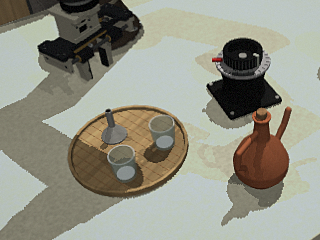

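The funnel stands mouth-down on the tray's free half at about (114,130) in the crop, cups undisturbed, wheel dish empty. Next, remeasure the wheel.

```bash
cat >> h.py <<'E'
def wheel(name):
    "line and tab angles (deg) and hub from the top camera"
    p,d=ctrl.capture('top');p=np.ascontiguousarray(p[:,:,::-1]);cv2.imwrite(name,p);c=ctrl.camera_params('top')
    H,S,V=cv2.split(cv2.cvtColor(p,cv2.COLOR_BGR2HSV))
    vv,uu=np.mgrid[235:335,230:335];uv=np.c_[uu.ravel(),vv.ravel()];ix=(uv[:,1],uv[:,0])
    Hh,Ss,Vv=H[ix],S[ix],V[ix]
    w=ray(c,uv,148)[:,:2];q=ray(c,uv,114)[:,:2]
    # hub: dark wheel/bright parts inside the ring: bright ring outer circle at z=114
    r=np.linalg.norm(w-[518.7,168.5],axis=1)
    a=w[(r>37.5)&(r<47)&(Vv>100)&(Ss<60)];hub=np.array([518.7,168.5])
    t=ray(c,uv[((Hh<8)|(Hh>172))&(Ss>120)],120)[:,:2]
    an=lambda x:np.degrees(np.arctan2(*(x.mean(0)-hub)[::-1]))
    print('line',len(a),a.mean(0),an(a),'tab',len(t),t.mean(0),an(t),'turn',(an(t)-an(a))%360)
E
python3 - <<'E'
from h import *
wheel('pics/t3.png')
p=cv2.imread('pics/t3.png')
cv2.imwrite('pics/t3c.png',cv2.resize(p[240:330,240:330],None,fx=6,fy=6,interpolation=cv2.INTER_CUBIC))
to((537.8,205.9,200),63)
E
```

```text
line 19 [559.80492354 178.261094  ] 13.358469693565935 tab 59 [482.85653221 115.93710498] -124.29069433939948 turn 222.35083596703458
shift [-1.392  2.159  0.133] yawy 111.06 q [ 0.04  0.07 -0.42 -0.   -1.07 -1.25] t 8.6333
az 1.602
```

View pics/t3c.png

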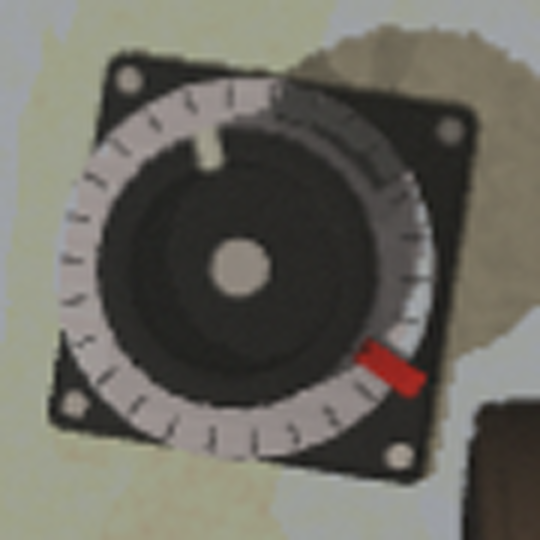

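The line is at (208,147) in the crop, the red tab at (392,368), the empty hub at (240,267). About 222° (3.88 rad) remains to turn.

```bash

python3 -c "
from h import *
print(ray(ctrl.camera_params('top'),[(279.92,284.42)],130))"
python3 -m jog '[{"x":-0.1,"y":0.16,"z":0,"ax":0,"ay":0,"az":0},{"x":-0.25,"y":0.4,"z":0,"ax":0,"ay":0,"az":0},{"x":-0.38,"y":0.6,"z":0,"ax":0,"ay":0,"az":0},{"x":-0.5,"y":0.8,"z":0,"ax":0,"ay":0,"az":0}]' >/dev/null
python3 -m jog '[{"x":-0.12,"y":0.2,"z":0,"ax":0,"ay":0,"az":0.2},{"x":-0.25,"y":0.4,"z":0,"ax":0,"ay":0,"az":0.4},{"x":-0.38,"y":0.6,"z":0,"ax":0,"ay":0,"az":0.6},{"x":-0.48,"y":0.75,"z":0,"ax":0,"ay":0,"az":0.8},{"x":-0.5,"y":0.8,"z":0,"ax":0,"ay":0,"az":1},{"x":-0.5,"y":0.8,"z":0,"ax":0,"ay":0,"az":1},{"x":-0.5,"y":0.8,"z":0,"ax":0,"ay":0,"az":1}]'
python3 - <<'E'
from h import *
to((537.8,205.9,200),63)
E
```

```text
[[518.09095083 167.93701073 130.        ]]
time: 9.55
ee_pos: [512.1, 106.5, 217.3]
orientation: [[-0.988, 0.152, -0.002], [0.152, 0.988, -0.001], [0.002, -0.002, -1.0]]
force: [0.4, -0.5, -0.6]
finger_gap: 43.9
gripper_force: 0.0
shift [-0.069  0.681  0.114] yawy 81.28 q [ 0.58  0.13 -0.36 -0.   -1.08 -2.3 ] t 9.55
az 0.609
```

```bash

python3 -m jog '[{"x":-0.03,"y":0.2,"z":0,"ax":0,"ay":0,"az":0.2},{"x":-0.06,"y":0.4,"z":0,"ax":0,"ay":0,"az":0.4},{"x":-0.069,"y":0.6,"z":0.05,"ax":0,"ay":0,"az":0.609},{"x":-0.069,"y":0.681,"z":0.11,"ax":0,"ay":0,"az":0.609},{"x":-0.069,"y":0.681,"z":0.11,"ax":0,"ay":0,"az":0.609},{"x":-0.069,"y":0.681,"z":0.11,"ax":0,"ay":0,"az":0.609},{"x":-0.069,"y":0.681,"z":0.11,"ax":0,"ay":0,"az":0.609}]'
python3 - <<'E'
from h import *
a=np.radians(63);to((518.4+42*np.cos(a),168.2+42*np.sin(a),149),63)
E
```

```text
time: 10.13
ee_pos: [538.5, 204.3, 201.8]
orientation: [[-0.89, 0.456, -0.001], [0.456, 0.89, -0.001], [0.0, -0.001, -1.0]]
force: [-0.5, -0.2, -0.3]
finger_gap: 43.7
gripper_force: 0.0
shift [0.01  0.005 0.352] yawy 62.9 q [ 0.7   0.23 -0.27  0.   -1.07 -2.75] t 10.1333
az -0.003
```

```bash

python3 -m jog '[{"x":0.01,"y":0.005,"z":0.1,"ax":0,"ay":0,"az":0},{"x":0.01,"y":0.005,"z":0.2,"ax":0,"ay":0,"az":0},{"x":0.01,"y":0.005,"z":0.28,"ax":0,"ay":0,"az":0},{"x":0.01,"y":0.005,"z":0.33,"ax":0,"ay":0,"az":0},{"x":0.01,"y":0.005,"z":0.345,"ax":0,"ay":0,"az":0},{"x":0.01,"y":0.005,"z":0.345,"ax":0,"ay":0,"az":0},{"x":0.01,"y":0.005,"z":0.345,"ax":0,"ay":0,"az":0}]'
python3 -m jog '[{"x":0,"y":0,"z":0,"ax":0,"ay":0,"az":0},{"x":0,"y":0,"z":0,"ax":0,"ay":0,"az":0},{"x":0,"y":0,"z":0,"ax":0,"ay":0,"az":0},{"x":0,"y":0,"z":0,"ax":0,"ay":0,"az":0},{"x":0,"y":0,"z":0,"ax":0,"ay":0,"az":0},{"x":0,"y":0,"z":0,"ax":0,"ay":0,"az":0},{"x":0,"y":0,"z":0,"ax":0,"ay":0,"az":0},{"x":0,"y":0,"z":0,"ax":0,"ay":0,"az":0}]' 0
python3 - <<'E'
from h import *
a=np.radians(63);to((518.4+42*np.cos(a),168.2+42*np.sin(a),149),63)
for t in (6,12,18,24,30):
    r=np.radians(t);print(t,'x',round(42*np.sin(r)/150,3),'y',round(-42*(1-np.cos(r))/150,3))
E
```

```text
time: 10.72
ee_pos: [538.3, 206.8, 151.1]
orientation: [[-0.889, 0.457, 0.001], [0.457, 0.889, 0.0], [-0.001, 0.001, -1.0]]
force: [-0.3, -1.1, 0.2]
finger_gap: 44.0
gripper_force: 0.0
time: 11.38
ee_pos: [537.4, 206.0, 150.3]
orientation: [[-0.89, 0.457, -0.001], [0.457, 0.89, -0.002], [0.0, -0.002, -1.0]]
force: [-1.8, -4.8, 3.6]
finger_gap: 13.5
gripper_force: 29.6
shift [-0.002 -0.002  0.009] yawy 62.82 q [ 0.71  0.28 -0.34  0.   -0.96 -2.75] t 11.3833
az -0.006
6 x 0.029 y -0.002
12 x 0.058 y -0.006
18 x 0.087 y -0.014
24 x 0.114 y -0.024
30 x 0.14 y -0.038
```

```bash

python3 -m jog '[{"x":0.029,"y":-0.002,"z":0,"ax":0,"ay":0,"az":-0.2},{"x":0.058,"y":-0.006,"z":0,"ax":0,"ay":0,"az":-0.4},{"x":0.087,"y":-0.014,"z":0,"ax":0,"ay":0,"az":-0.6},{"x":0.114,"y":-0.024,"z":0,"ax":0,"ay":0,"az":-0.8},{"x":0.14,"y":-0.038,"z":0,"ax":0,"ay":0,"az":-1},{"x":0.14,"y":-0.038,"z":0,"ax":0,"ay":0,"az":-1},{"x":0.14,"y":-0.038,"z":0,"ax":0,"ay":0,"az":-1}]'
python3 - <<'E'
from h import *
a=np.radians(93);to((518.4+42*np.cos(a),168.2+42*np.sin(a),149),93)
E
```

```text
time: 11.97
ee_pos: [516.6, 210.2, 150.3]
orientation: [[-0.999, -0.05, -0.0], [-0.05, 0.999, -0.002], [0.0, -0.002, -1.0]]
force: [1.8, -6.0, 1.7]
finger_gap: 13.5
gripper_force: 29.4
shift [ 0.003 -0.001  0.009] yawy 92.86 q [ 0.74  0.25 -0.38  0.   -0.94 -2.26] t 11.9667
az -0.005
```

```bash

python3 -m jog '[{"x":0.029,"y":-0.002,"z":0,"ax":0,"ay":0,"az":-0.2},{"x":0.058,"y":-0.006,"z":0,"ax":0,"ay":0,"az":-0.4},{"x":0.087,"y":-0.014,"z":0,"ax":0,"ay":0,"az":-0.6},{"x":0.114,"y":-0.024,"z":0,"ax":0,"ay":0,"az":-0.8},{"x":0.14,"y":-0.038,"z":0,"ax":0,"ay":0,"az":-1},{"x":0.14,"y":-0.038,"z":0,"ax":0,"ay":0,"az":-1}]' | grep -E 'force|gap'
python3 -m jog '[{"x":0.029,"y":-0.002,"z":0,"ax":0,"ay":0,"az":-0.2},{"x":0.058,"y":-0.006,"z":0,"ax":0,"ay":0,"az":-0.4},{"x":0.087,"y":-0.014,"z":0,"ax":0,"ay":0,"az":-0.6},{"x":0.114,"y":-0.024,"z":0,"ax":0,"ay":0,"az":-0.8},{"x":0.14,"y":-0.038,"z":0,"ax":0,"ay":0,"az":-1},{"x":0.14,"y":-0.038,"z":0,"ax":0,"ay":0,"az":-1},{"x":0.14,"y":-0.038,"z":0,"ax":0,"ay":0,"az":-1}]'
python3 - <<'E'
from h import *
a=np.radians(153);to((518.4+42*np.cos(a),168.2+42*np.sin(a),149),153)
E
```

```text
force: [5.8, -6.7, -1.1]
finger_gap: 12.9
gripper_force: 29.3
time: 13.05
ee_pos: [482.3, 188.2, 150.4]
orientation: [[-0.456, -0.89, 0.002], [-0.89, 0.456, -0.0], [-0.0, -0.002, -1.0]]
force: [6.8, -5.2, -3.2]
finger_gap: 13.0
gripper_force: 29.9
shift [0.01  0.005 0.009] yawy 152.84 q [ 0.75  0.19 -0.46  0.   -0.92 -1.23] t 13.05
az -0.005
```

```bash

python3 -m jog '[{"x":0.035,"y":0,"z":0,"ax":0,"ay":0,"az":-0.2},{"x":0.064,"y":-0.003,"z":0,"ax":0,"ay":0,"az":-0.4},{"x":0.093,"y":-0.01,"z":0,"ax":0,"ay":0,"az":-0.6},{"x":0.12,"y":-0.02,"z":0,"ax":0,"ay":0,"az":-0.8},{"x":0.147,"y":-0.036,"z":0,"ax":0,"ay":0,"az":-1},{"x":0.147,"y":-0.036,"z":0,"ax":0,"ay":0,"az":-1}]' | grep -E 'force|gap'
python3 -m jog '[{"x":0.029,"y":-0.002,"z":0,"ax":0,"ay":0,"az":-0.2},{"x":0.058,"y":-0.006,"z":0,"ax":0,"ay":0,"az":-0.4},{"x":0.087,"y":-0.014,"z":0,"ax":0,"ay":0,"az":-0.6},{"x":0.114,"y":-0.024,"z":0,"ax":0,"ay":0,"az":-0.8},{"x":0.14,"y":-0.038,"z":0,"ax":0,"ay":0,"az":-1},{"x":0.14,"y":-0.038,"z":0,"ax":0,"ay":0,"az":-1},{"x":0.14,"y":-0.038,"z":0,"ax":0,"ay":0,"az":-1}]'
python3 - <<'E'
from h import *
a=np.radians(213);to((518.4+42*np.cos(a),168.2+42*np.sin(a),149),213)
E
```

```text
force: [7.1, -0.7, -5.5]
finger_gap: 13.1
gripper_force: 29.9
time: 14.13
ee_pos: [484.0, 146.7, 150.4]
orientation: [[0.539, -0.842, 0.002], [-0.842, -0.539, 0.001], [0.0, -0.003, -1.0]]
force: [6.1, 1.4, -5.9]
finger_gap: 13.2
gripper_force: 29.9
shift [0.005 0.01  0.009] yawy -147.38 q [ 0.68  0.17 -0.49  0.   -0.91 -0.11] t 14.1333
az -0.013
```

```bash

python3 -m jog '[{"x":0.032,"y":0,"z":0,"ax":0,"ay":0,"az":-0.2},{"x":0.061,"y":0,"z":0,"ax":0,"ay":0,"az":-0.4},{"x":0.09,"y":-0.007,"z":0,"ax":0,"ay":0,"az":-0.6},{"x":0.118,"y":-0.016,"z":0,"ax":0,"ay":0,"az":-0.8},{"x":0.147,"y":-0.031,"z":0,"ax":0,"ay":0,"az":-1},{"x":0.147,"y":-0.031,"z":0,"ax":0,"ay":0,"az":-1}]' | grep -E 'force|gap'
python3 -m jog '[{"x":0.029,"y":-0.002,"z":0,"ax":0,"ay":0,"az":-0.2},{"x":0.058,"y":-0.006,"z":0,"ax":0,"ay":0,"az":-0.4},{"x":0.087,"y":-0.014,"z":0,"ax":0,"ay":0,"az":-0.6},{"x":0.114,"y":-0.024,"z":0,"ax":0,"ay":0,"az":-0.8},{"x":0.14,"y":-0.038,"z":0,"ax":0,"ay":0,"az":-1},{"x":0.14,"y":-0.038,"z":0,"ax":0,"ay":0,"az":-1},{"x":0.14,"y":-0.038,"z":0,"ax":0,"ay":0,"az":-1}]'
python3 - <<'E'
from h import *
a=np.radians(273);to((518.4+42*np.cos(a),168.2+42*np.sin(a),149),273)
p,d=ctrl.capture('wrist');cv2.imwrite('pics/w4.png',p[:,:,::-1]);q,_=ctrl.capture('top');cv2.imwrite('pics/t4.png',q[:,:,::-1])
cv2.imwrite('pics/m4.png',np.hstack([cv2.resize(p[:,:,::-1],(400,300)),cv2.resize(q[225:345,210:370,::-1],(400,300))]))
E
```

```text
force: [2.1, 7.8, -5.5]
finger_gap: 13.0
gripper_force: 29.8
time: 15.22
ee_pos: [520.7, 127.4, 150.4]
orientation: [[0.999, 0.046, 0.002], [0.046, -0.999, 0.003], [0.002, -0.003, -1.0]]
force: [0.6, 7.9, -2.8]
finger_gap: 12.8
gripper_force: 29.9
shift [-0.001  0.008  0.009] yawy -87.39 q [ 0.6   0.21 -0.43 -0.   -0.93  1.01] t 15.2167
az -0.013
```

View pics/m4.png

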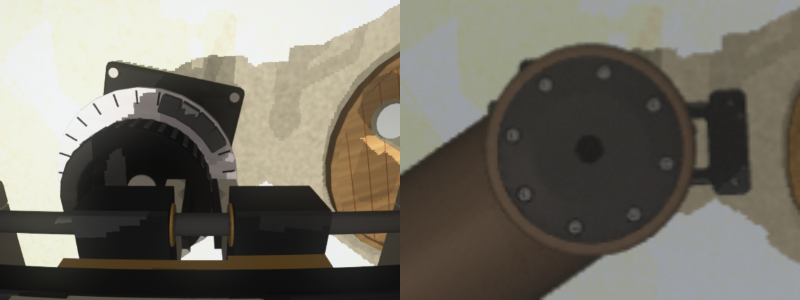

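The hand hides the line in both views, as the line is behind the fingers. The hand has turned 209.8°, so I turn 12.5° more, release, back off and look.

```bash

python3 -m jog '[{"x":0.02,"y":0,"z":0,"ax":0,"ay":0,"az":-0.14},{"x":0.041,"y":0,"z":0,"ax":0,"ay":0,"az":-0.28},{"x":0.061,"y":0,"z":0,"ax":0,"ay":0,"az":-0.42},{"x":0.061,"y":0,"z":0,"ax":0,"ay":0,"az":-0.42},{"x":0.061,"y":0,"z":0,"ax":0,"ay":0,"az":-0.42}]'
python3 -m jog '[{"x":0,"y":0,"z":0,"ax":0,"ay":0,"az":0},{"x":0,"y":0,"z":0,"ax":0,"ay":0,"az":0},{"x":0,"y":0,"z":0,"ax":0,"ay":0,"az":0},{"x":0,"y":0,"z":0,"ax":0,"ay":0,"az":0},{"x":0,"y":0,"z":0,"ax":0,"ay":0,"az":0},{"x":0,"y":0,"z":0,"ax":0,"ay":0,"az":0}]' 0.45
python3 -m jog '[{"x":0,"y":0,"z":-0.1,"ax":0,"ay":0,"az":0},{"x":0,"y":0,"z":-0.25,"ax":0,"ay":0,"az":0},{"x":0,"y":0,"z":-0.4,"ax":0,"ay":0,"az":0},{"x":0,"y":0.2,"z":-0.5,"ax":0,"ay":0,"az":0},{"x":0,"y":0.4,"z":-0.5,"ax":0,"ay":0,"az":0},{"x":0,"y":0.6,"z":-0.5,"ax":0,"ay":0,"az":0},{"x":0,"y":0.8,"z":-0.5,"ax":0,"ay":0,"az":0},{"x":0,"y":0.95,"z":-0.5,"ax":0,"ay":0,"az":0},{"x":0,"y":0.95,"z":-0.5,"ax":0,"ay":0,"az":0}]'
python3 - <<'E'
from h import *
wheel('pics/t5.png');p=cv2.imread('pics/t5.png')
q,_=ctrl.capture('wrist');cv2.imwrite('pics/w5.png',q[:,:,::-1])
cv2.imwrite('pics/m5.png',np.hstack([cv2.resize(p[240:330,240:330],(400,400),interpolation=2),cv2.resize(q[:,:,::-1],(400,400))]))
E
```

```text
time: 15.73
ee_pos: [529.3, 128.6, 150.4]
orientation: [[0.965, 0.262, 0.001], [0.262, -0.965, 0.004], [0.002, -0.004, -1.0]]
force: [-2.4, 12.3, -0.9]
finger_gap: 13.4
gripper_force: 29.8
time: 16.23
ee_pos: [528.9, 125.5, 150.2]
orientation: [[0.964, 0.265, -0.0], [0.265, -0.964, -0.0], [-0.0, 0.0, -1.0]]
force: [-0.3, -0.0, 0.1]
finger_gap: 38.9
gripper_force: 0.0
time: 16.98
ee_pos: [567.3, -14.9, 225.1]
orientation: [[0.965, 0.262, -0.001], [0.262, -0.965, -0.001], [-0.001, 0.001, -1.0]]
force: [0.1, 1.5, -0.4]
finger_gap: 39.8
gripper_force: 0.0Traceback (most recent call last):
  File "<stdin>", line 2, in <module>
  File "h.py", line 29, in wheel
    t=ray(c,uv[((Hh<8)|(Hh>172))&(Ss>120)],120)[:,:2]
      ~~~^^^^^^^^^^^^^^^^^^^^^^^^^^^^^^^^^^^^^^
  File "h.py", line 6, in ray
    n=cv2.undistortPoints(np.float64(uv).reshape(-1,1,2),K,np.float64(c['distortion'])).reshape(-1,2)
      ~~~~~~~~~~~~~~~~~~~^^^^^^^^^^^^^^^^^^^^^^^^^^^^^^^^^^^^^^^^^^^^^^^^^^^^^^^^^^^^^^
cv2.error: OpenCV(4.12.0) /io/opencv/modules/calib3d/src/undistort.dispatch.cpp:347: error: (-215:Assertion failed) CV_IS_MAT(_src) && CV_IS_MAT(_dst) && (_src->rows == 1 || _src->cols == 1) && (_dst->rows == 1 || _dst->cols == 1) && _src->cols + _src->rows - 1 == _dst->rows + _dst->cols - 1 && (CV_MAT_TYPE(_src->type) == CV_32FC2 || CV_MAT_TYPE(_src->type) == CV_64FC2) && (CV_MAT_TYPE(_dst->type) == CV_32FC2 || CV_MAT_TYPE(_dst->type) == CV_64FC2) in function 'cvUndistortPointsInternal'
```

```bash

python3 -m jog '[{"x":-0.1,"y":0.15,"z":0,"ax":0,"ay":0,"az":0},{"x":-0.25,"y":0.37,"z":0,"ax":0,"ay":0,"az":0},{"x":-0.4,"y":0.6,"z":0,"ax":0,"ay":0,"az":0},{"x":-0.5,"y":0.75,"z":0,"ax":0,"ay":0,"az":0},{"x":-0.6,"y":0.95,"z":0,"ax":0,"ay":0,"az":0},{"x":-0.6,"y":0.95,"z":0,"ax":0,"ay":0,"az":0},{"x":-0.6,"y":0.95,"z":0,"ax":0,"ay":0,"az":0}]'
python3 - <<'E'
from h import *
wheel('pics/t6.png');p=cv2.imread('pics/t6.png')
cv2.imwrite('pics/m6.png',np.hstack([cv2.resize(p[240:330,240:330],(400,400),interpolation=2),cv2.resize(p[200:360,350:510],(400,400))]))
E
```

```text
time: 17.62
ee_pos: [517.4, -173.8, 225.3]
orientation: [[0.965, 0.263, -0.0], [0.263, -0.965, 0.0], [-0.0, -0.0, -1.0]]
force: [0.9, 0.7, -0.4]
finger_gap: 39.4
gripper_force: 0.0
line 19 [493.52351274 134.60129083] -126.60118091407699 tab 60 [483.00240208 116.10687091] -124.26821697035611 turn 2.332963943720884
```

View pics/m6.png

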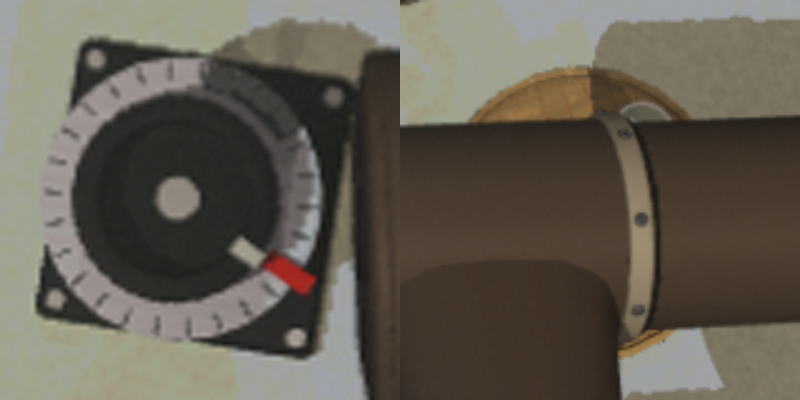

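The line sits nearly at the tab, short by about 2° by a coarse estimate. I take a close wrist view to measure it well.

```bash

python3 -m jog '[{"x":0,"y":-0.15,"z":0,"ax":0,"ay":0,"az":0},{"x":0.05,"y":-0.4,"z":-0.1,"ax":0,"ay":0,"az":0},{"x":0.1,"y":-0.65,"z":-0.1,"ax":0,"ay":0,"az":0},{"x":0.1,"y":-0.9,"z":-0.1,"ax":0,"ay":0,"az":0},{"x":0.1,"y":-1,"z":-0.1,"ax":0,"ay":0,"az":0}]' >/dev/null
python3 -m jog '[{"x":0,"y":-0.25,"z":0,"ax":0,"ay":0,"az":0},{"x":0.05,"y":-0.5,"z":0,"ax":0,"ay":0,"az":0},{"x":0.1,"y":-0.75,"z":0,"ax":0,"ay":0,"az":0},{"x":0.1,"y":-0.95,"z":0,"ax":0,"ay":0,"az":0},{"x":0.1,"y":-1,"z":0,"ax":0,"ay":0,"az":0},{"x":0.1,"y":-1,"z":0,"ax":0,"ay":0,"az":0},{"x":0.1,"y":-1,"z":0,"ax":0,"ay":0,"az":0},{"x":0.1,"y":-1,"z":0,"ax":0,"ay":0,"az":0}]'
python3 - <<'E'
from h import *
c=ctrl.camera_params('wrist');q,_=ctrl.capture('wrist');q=np.ascontiguousarray(q[:,:,::-1]);cv2.imwrite('pics/w7.png',q)
H,S,V=cv2.split(cv2.cvtColor(q,cv2.COLOR_BGR2HSV))
np.save('pics/w7v.npy',c['view'])
vv,uu=np.mgrid[0:480,0:640];uv=np.c_[uu.ravel(),vv.ravel()]
t=ray(c,uv[(((H<8)|(H>172))&(S>120)&(V>60)).ravel()],120)[:,:2]
w=ray(c,uv,148)[:,:2];r=np.linalg.norm(w-[518.4,168.2],axis=1)
k=(r>37)&(r<47)&(V.ravel()>110)&(S.ravel()<80)
print(len(t),t.mean(0),k.sum(),w[k].mean(0),w[k].std(0),t.std(0))
to((460,152,245))
E
```

```text
time: 18.75
ee_pos: [467.1, 124.4, 240.2]
orientation: [[0.964, 0.266, -0.0], [0.266, -0.964, -0.0], [-0.0, 0.0, -1.0]]
force: [-0.2, 0.1, 0.1]
finger_gap: 39.4
gripper_force: 0.0
469 [483.63889658 116.30587719] 443 [488.81590762 141.35284124] [11.02348106 15.43816409] [4.34989417 5.25778752]
shift [ 0.003 -0.193 -0.032] yawy -74.6 q [ 0.67  0.04 -0.4   0.   -1.12  1.17] t 18.8
```

View pics/w7.png

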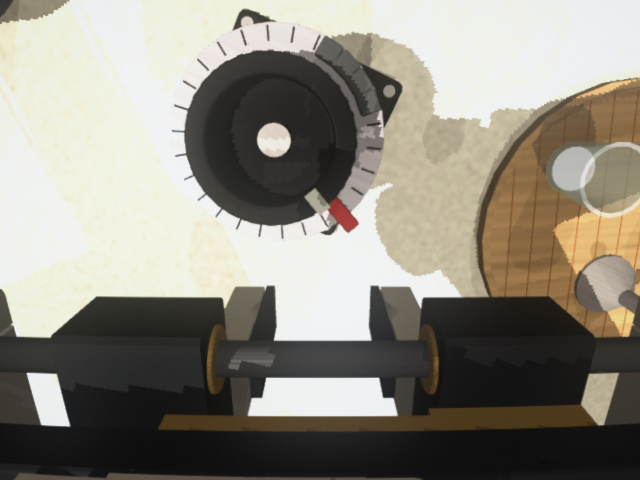

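The wrist view shows the wheel centre near (272,138), the white line at (316,201) and the red tab at (344,215). The funnel stands on the tray at (608,285).

```bash
cat > m.py <<'E'
from h import *
from scipy.optimize import least_squares
def meas(f,view):
    q=cv2.imread(f);c=dict(ctrl.camera_params('wrist'));c['view']=view
    H,S,V=cv2.split(cv2.cvtColor(q,cv2.COLOR_BGR2HSV))
    vv,uu=np.mgrid[0:480,0:640];uv=np.c_[uu.ravel(),vv.ravel()];Vr,Sr=V.ravel().astype(float),S.ravel()
    red=(((H<8)|(H>172))&(S>120)&(V>60)).ravel();t=ray(c,uv[red],120)[:,:2]
    w=ray(c,uv,148)[:,:2];h0=np.array([518.4,168.2])
    # rim outer edge: outermost dark pixel per angle bin on the well-lit side
    e=w-h0;r=np.hypot(*e.T);a=np.degrees(np.arctan2(e[:,1],e[:,0]))%360;E=[]
    for b in range(70,210,4):
        j=(a>=b)&(a<b+4)&(r>40)&(r<56);i=np.argsort(r[j]);rr,ss=r[j][i],Vr[j][i]
        k=np.argmin([((ss[:n]-ss[:n].mean())**2).sum()+((ss[n:]-ss[n:].mean())**2).sum() for n in range(3,len(rr)-3)])+3
        E.append((rr[k-1]+rr[k])/2*np.array([np.cos(np.radians(b+2)),np.sin(np.radians(b+2))])+h0)
    E=np.array(E);s=least_squares(lambda p:np.hypot(*(E-p[:2]).T)-p[2],[*h0,48],loss='soft_l1')
    hub=s.x[:2];print('hub',s.x,'rms',np.std(s.fun))
    for hb in (hub,h0):
        e=w-hb;r=np.hypot(*e.T);td=t.mean(0)-hb;ta=np.degrees(np.arctan2(td[1],td[0]))
        da=(np.degrees(np.arctan2(e[:,1],e[:,0]))-ta+180)%360-180
        k=(r>37)&(r<46.5)&(abs(da)<20)&(Vr>95)&(Sr<90)
        print('tab ang',ta,'r',np.hypot(*td),'line n',k.sum(),'offset of line from tab',da[k].mean(),'width mm',np.ptp(da[k])*.0174*42)
if __name__=='__main__': meas('pics/w7.png',np.load('pics/w7v.npy'))
E
python3 m.py
```

```text
hub [519.34310116 169.16660381  47.34506252] rms 0.14568972191134394
tab ang -124.03663237243775 r 63.7890793394584 line n 238 offset of line from tab -3.134232768725417 width mm 8.771923719060782
tab ang -123.8160199810502 r 62.46066196140116 line n 267 offset of line from tab -3.385407606119871 width mm 28.228977116144332
```

```bash

python3 - <<'E'
from h import *
to((530.1,128.2,149.5),-74.6)
E
python3 -m jog '[{"x":0.1,"y":0.02,"z":0,"ax":0,"ay":0,"az":0},{"x":0.25,"y":0.06,"z":0,"ax":0,"ay":0,"az":0},{"x":0.35,"y":0.08,"z":0,"ax":0,"ay":0,"az":0},{"x":0.41,"y":0.09,"z":0,"ax":0,"ay":0,"az":0},{"x":0.41,"y":0.09,"z":0.1,"ax":0,"ay":0,"az":0},{"x":0.41,"y":0.09,"z":0.2,"ax":0,"ay":0,"az":0},{"x":0.41,"y":0.09,"z":0.2,"ax":0,"ay":0,"az":0},{"x":0.41,"y":0.09,"z":0.2,"ax":0,"ay":0,"az":0}]'
python3 - <<'E'
from h import *
to((530.1,128.2,149.5),-74.6)
E
```

```text
shift [0.412 0.084 0.605] yawy -74.6 q [ 0.67  0.04 -0.4   0.   -1.12  1.17] t 18.8
az -0.0
time: 19.47
ee_pos: [529.7, 126.7, 209.8]
orientation: [[0.964, 0.265, -0.002], [0.265, -0.964, -0.001], [-0.002, 0.001, -1.0]]
force: [-0.4, 0.1, 0.8]
finger_gap: 39.3
gripper_force: 0.0
shift [ 0.006 -0.009  0.402] yawy -74.65 q [ 0.59  0.17 -0.33  0.   -1.07  1.24] t 19.4667
az -0.002
```

```bash

python3 -m jog '[{"x":0.003,"y":-0.009,"z":0.1,"ax":0,"ay":0,"az":0},{"x":0.006,"y":-0.009,"z":0.2,"ax":0,"ay":0,"az":0},{"x":0.006,"y":-0.009,"z":0.3,"ax":0,"ay":0,"az":0},{"x":0.006,"y":-0.009,"z":0.37,"ax":0,"ay":0,"az":0},{"x":0.006,"y":-0.009,"z":0.395,"ax":0,"ay":0,"az":0},{"x":0.006,"y":-0.009,"z":0.395,"ax":0,"ay":0,"az":0},{"x":0.006,"y":-0.009,"z":0.395,"ax":0,"ay":0,"az":0}]'
python3 -m jog '[{"x":0,"y":0,"z":0,"ax":0,"ay":0,"az":0},{"x":0,"y":0,"z":0,"ax":0,"ay":0,"az":0},{"x":0,"y":0,"z":0,"ax":0,"ay":0,"az":0},{"x":0,"y":0,"z":0,"ax":0,"ay":0,"az":0},{"x":0,"y":0,"z":0,"ax":0,"ay":0,"az":0},{"x":0,"y":0,"z":0,"ax":0,"ay":0,"az":0},{"x":0,"y":0,"z":0,"ax":0,"ay":0,"az":0}]' 0
python3 -c "
from h import *
to((530.1,128.2,149.5),-74.6)"
python3 -m jog '[{"x":0.007,"y":0,"z":0,"ax":0,"ay":0,"az":-0.05},{"x":0.015,"y":-0.001,"z":0,"ax":0,"ay":0,"az":-0.105},{"x":0.015,"y":-0.001,"z":0,"ax":0,"ay":0,"az":-0.105},{"x":0.015,"y":-0.001,"z":0,"ax":0,"ay":0,"az":-0.105}]'
python3 -c "
from h import *
to((530.1,128.2,149.5),-74.6)"
```

```text
time: 20.05
ee_pos: [531.1, 129.3, 151.8]
orientation: [[0.964, 0.266, 0.001], [0.266, -0.964, 0.0], [0.001, 0.0, -1.0]]
force: [0.3, -0.4, 0.3]
finger_gap: 39.2
gripper_force: 0.0
time: 20.63
ee_pos: [530.6, 129.2, 151.3]
orientation: [[0.964, 0.266, 0.0], [0.266, -0.964, -0.0], [0.0, 0.0, -1.0]]
force: [-1.7, 0.5, 3.2]
finger_gap: 12.8
gripper_force: 29.3
shift [-0.005  0.006  0.012] yawy -74.57 q [ 0.6   0.23 -0.4   0.   -0.94  1.24] t 20.6333
az 0.001
time: 20.97
ee_pos: [531.9, 129.6, 151.3]
orientation: [[0.948, 0.318, -0.001], [0.318, -0.948, -0.001], [-0.002, 0.0, -1.0]]
force: [-5.8, 0.3, 6.2]
finger_gap: 12.8
gripper_force: 28.9
shift [-0.014  0.005  0.012] yawy -71.45 q [ 0.6   0.23 -0.4  -0.   -0.94  1.3 ] t 20.9667
az 0.105
```

```bash

python3 -m jog '[{"x":0.006,"y":0,"z":0,"ax":0,"ay":0,"az":0},{"x":0.006,"y":0,"z":0,"ax":0,"ay":0,"az":0},{"x":0.006,"y":0,"z":0,"ax":0,"ay":0,"az":0}]' | head -2
python3 -m jog '[{"x":0,"y":0,"z":0,"ax":0,"ay":0,"az":0},{"x":0,"y":0,"z":0,"ax":0,"ay":0,"az":0},{"x":0,"y":0,"z":0,"ax":0,"ay":0,"az":0},{"x":0,"y":0,"z":0,"ax":0,"ay":0,"az":0},{"x":0,"y":0,"z":0,"ax":0,"ay":0,"az":0},{"x":0,"y":0,"z":0,"ax":0,"ay":0,"az":0}]' 0.45
python3 -m jog '[{"x":0,"y":0,"z":-0.1,"ax":0,"ay":0,"az":0},{"x":0,"y":0,"z":-0.25,"ax":0,"ay":0,"az":0},{"x":0,"y":0,"z":-0.45,"ax":0,"ay":0,"az":0},{"x":-0.1,"y":0,"z":-0.55,"ax":0,"ay":0,"az":0},{"x":-0.25,"y":0,"z":-0.6,"ax":0,"ay":0,"az":0},{"x":-0.42,"y":0,"z":-0.6,"ax":0,"ay":0,"az":0},{"x":-0.42,"y":0,"z":-0.6,"ax":0,"ay":0,"az":0},{"x":-0.42,"y":0,"z":-0.6,"ax":0,"ay":0,"az":0},{"x":-0.42,"y":0,"z":-0.6,"ax":0,"ay":0,"az":0}]' | head -2
python3 - <<'E'
from m import *
c=ctrl.camera_params('wrist');q,_=ctrl.capture('wrist');cv2.imwrite('pics/w8.png',q[:,:,::-1]);np.save('pics/w8v.npy',c['view'])
meas('pics/w8.png',c['view'])
E
```

```text
time: 21.22
ee_pos: [532.2, 129.7, 151.2]
time: 21.72
ee_pos: [533.7, 130.2, 150.9]
orientation: [[0.948, 0.318, -0.0], [0.318, -0.948, -0.0], [-0.0, 0.0, -1.0]]
force: [-0.3, 0.9, -0.4]
finger_gap: 38.8
gripper_force: 0.0
time: 22.47
ee_pos: [474.3, 110.4, 241.3]
hub [519.35671313 169.07327232  47.37591743] rms 0.09924396160782928
tab ang -124.10901804640228 r 63.42577616333167 line n 250 offset of line from tab -1.2504551241455455 width mm 9.490576587069084
tab ang -123.83028669081298 r 62.16697130713178 line n 282 offset of line from tab -1.780185784682036 width mm 28.194055981067184
```

Now about 1.3° short. One more small regrasp, allowing for the roughly 1.5 mm the arm yields.

```bash

python3 - <<'E'
from h import *
to((532.0,129,205),-71.5)
E
python3 -m jog '[{"x":0.1,"y":0,"z":0,"ax":0,"ay":0,"az":0},{"x":0.25,"y":0,"z":0,"ax":0,"ay":0,"az":0},{"x":0.35,"y":0,"z":0,"ax":0,"ay":0,"az":0},{"x":0.41,"y":0,"z":0,"ax":0,"ay":0,"az":0},{"x":0.41,"y":0,"z":0.1,"ax":0,"ay":0,"az":0},{"x":0.41,"y":0,"z":0.2,"ax":0,"ay":0,"az":0},{"x":0.41,"y":0,"z":0.2,"ax":0,"ay":0,"az":0},{"x":0.41,"y":0,"z":0.2,"ax":0,"ay":0,"az":0}]' | head -2
python3 - <<'E'
from h import *
to((532.0,129,150.5),-71.5)
E
```

```text
shift [0.404 0.005 0.24 ] yawy -71.44 q [ 0.63  0.05 -0.4   0.   -1.13  1.26] t 22.5167
az 0.002
time: 23.18
ee_pos: [532.0, 129.4, 210.1]
shift [0.    0.003 0.398] yawy -71.45 q [ 0.6   0.18 -0.32  0.   -1.07  1.3 ] t 23.1833
az 0.002
```

```bash

python3 -m jog '[{"x":0,"y":0.003,"z":0.1,"ax":0,"ay":0,"az":0},{"x":0,"y":0.003,"z":0.2,"ax":0,"ay":0,"az":0},{"x":0,"y":0.003,"z":0.3,"ax":0,"ay":0,"az":0},{"x":0,"y":0.003,"z":0.37,"ax":0,"ay":0,"az":0},{"x":0,"y":0.003,"z":0.395,"ax":0,"ay":0,"az":0},{"x":0,"y":0.003,"z":0.395,"ax":0,"ay":0,"az":0},{"x":0,"y":0.003,"z":0.395,"ax":0,"ay":0,"az":0}]' | head -2
python3 -m jog '[{"x":0,"y":0,"z":0,"ax":0,"ay":0,"az":0},{"x":0,"y":0,"z":0,"ax":0,"ay":0,"az":0},{"x":0,"y":0,"z":0,"ax":0,"ay":0,"az":0},{"x":0,"y":0,"z":0,"ax":0,"ay":0,"az":0},{"x":0,"y":0,"z":0,"ax":0,"ay":0,"az":0},{"x":0,"y":0,"z":0,"ax":0,"ay":0,"az":0},{"x":0,"y":0,"z":0,"ax":0,"ay":0,"az":0}]' 0
python3 -m jog '[{"x":0.008,"y":0,"z":0,"ax":0,"ay":0,"az":-0.02},{"x":0.017,"y":0,"z":0,"ax":0,"ay":0,"az":-0.05},{"x":0.017,"y":0,"z":0,"ax":0,"ay":0,"az":-0.05},{"x":0.017,"y":0,"z":0,"ax":0,"ay":0,"az":-0.05}]'
```

```text
time: 23.77
ee_pos: [532.8, 129.5, 152.5]
time: 24.35
ee_pos: [532.4, 129.7, 152.1]
orientation: [[0.948, 0.319, 0.0], [0.319, -0.948, 0.001], [0.001, -0.0, -1.0]]
force: [-3.5, 3.1, 2.4]
finger_gap: 13.2
gripper_force: 29.1
time: 24.68
ee_pos: [533.2, 130.0, 152.0]
orientation: [[0.939, 0.343, -0.003], [0.343, -0.939, -0.0], [-0.003, -0.0, -1.0]]
force: [-10.0, 4.5, 9.5]
finger_gap: 12.5
gripper_force: 28.8
```

```bash

python3 -m jog '[{"x":0,"y":0,"z":0,"ax":0,"ay":0,"az":0},{"x":0,"y":0,"z":0,"ax":0,"ay":0,"az":0},{"x":0,"y":0,"z":0,"ax":0,"ay":0,"az":0},{"x":0,"y":0,"z":0,"ax":0,"ay":0,"az":0},{"x":0,"y":0,"z":0,"ax":0,"ay":0,"az":0},{"x":0,"y":0,"z":0,"ax":0,"ay":0,"az":0}]' 0.45 | head -2
python3 -m jog '[{"x":0,"y":0,"z":-0.1,"ax":0,"ay":0,"az":0},{"x":0,"y":0,"z":-0.25,"ax":0,"ay":0,"az":0},{"x":0,"y":0,"z":-0.45,"ax":0,"ay":0,"az":0},{"x":-0.1,"y":0,"z":-0.55,"ax":0,"ay":0,"az":0},{"x":-0.25,"y":0,"z":-0.6,"ax":0,"ay":0,"az":0},{"x":-0.42,"y":0,"z":-0.6,"ax":0,"ay":0,"az":0},{"x":-0.42,"y":0,"z":-0.6,"ax":0,"ay":0,"az":0},{"x":-0.42,"y":0,"z":-0.6,"ax":0,"ay":0,"az":0},{"x":-0.42,"y":0,"z":-0.6,"ax":0,"ay":0,"az":0}]' | head -2
python3 - <<'E'
from m import *
c=ctrl.camera_params('wrist');q,_=ctrl.capture('wrist');cv2.imwrite('pics/w9.png',q[:,:,::-1])
meas('pics/w9.png',c['view'])
p,_=ctrl.capture('scene')
cv2.imwrite('pics/m9.png',np.hstack([cv2.resize(q[0:260,150:410,::-1],(400,400)),cv2.resize(p[150:390,130:370,::-1],(400,400))]))
E
```

```text
time: 25.18
ee_pos: [534.8, 130.0, 151.6]
time: 25.93
ee_pos: [475.9, 108.7, 242.1]
hub [519.35506826 169.14725557  47.33266613] rms 0.14062586096422555
tab ang -123.99315887568224 r 63.59090807380896 line n 251 offset of line from tab -0.28380953631020284 width mm 9.795532015418324
tab ang -123.75186857799281 r 62.27211372846528 line n 284 offset of line from tab -1.0228937601578547 width mm 28.670236828190795
```

View pics/m9.png

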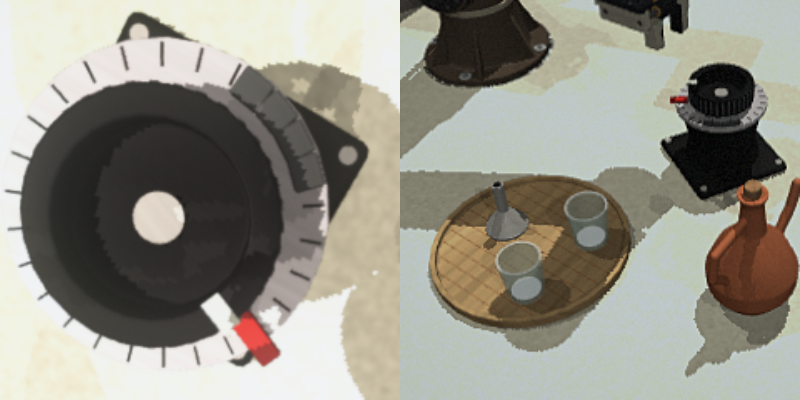

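The line at (215,312) points at the red tab at (257,340), with a measured offset of about 0.3°. The funnel stands on the tray's free half, and the cups and jebena are undisturbed. The gripper is clear, so I hand in.

```bash
python3 -c "
from plant import ctrl
print(ctrl.sign_off())"
```

```text
the job is handed in; nothing more can be done
None
```

The job is handed in: the funnel stands mouth-down on the tray's free half, and the wheel's white line points at the red tab to within about 0.3° by the last wrist-camera measurement. The gripper is clear, and it took about 26 s of robot time.

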